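Set and clamp the tube length stop

ROBOT

A 6-joint arm with a two-finger parallel gripper is mounted at the origin on the work surface. World frame = base frame: x ahead of the robot, y to its left, z up, the work surface at z = 0. Lengths are in m, angles in rad, forces in N, time in s.
With the tool pointing down it reaches from about 0.4 to 0.925 m from the base axis. Payload 12.5 kg.
Tool frame: the origin (TCP) lies between the finger pads; the fingertips stand bot.tip_extent ahead of it and the grasp point (between the pads) lies 3 mm ahead of it (bot.tip_extent is the distance from the TCP to the fingertips, in m); z points along the fingers, y is the direction in which the jaws open and shut (so a half turn about z gives the same grasp; the last joint's range is limited). The gripper opens to 95 mm and grips with 3 to 60 N. Pads are 20 mm wide; open, the fingers measure 119 mm over their backs; the gripper's body (75 mm by 180 mm) begins 59 mm behind the grasp point.
Start: joints at [-1.426, 0.491, 1.559, -0, 1.092, -0.106], TCP at [0.155, -0.605, 0.237] pointing down, gripper open.
Joint ranges: [-3.1, 3.1], [-0.84, 2.19], [0.05, 2.79], [-1.13, 4.28], [0.06, 2.93], [-2.69, 2.69]. Speed limits (rad/s): [2.22, 2.22, 2.79, 3.14, 3.14, 3.14].

INTERFACE

Orientations are given as a rotation vector (axis times angle).
In Python, from cell import bot gives the robot as it stands.
- The arm moves only by the tool play_rows, never from a script. Its argument "moves" is a list that holds one entry, the list of rows, each a list of 7 numbers: the turn, a rotation vector about the tool's x, y, z scaled (see below), then the shift along the tool's x, y, z scaled (see below), then the closure, from 0 (fully open) to 1 (shut). In form: [[[wx, wy, wz, x, y, z, grip], ...]]. A call has 1 to 12 rows; each row shifts and turns the pose as measured when the row begins, along the tool's axes as they then stand; what a row does not reach is not made up. The controller multiplies each number of a shift by 0.05 m and each number of a turn by 0.12 rad. A row lasts 1/10 s, in which the tool goes at most 50 mm and 8.59 degrees, less where a joint would pass 70% of its speed; a pose out of reach is approached as far as the arm can. A call with a number of a shift or a turn outside -1 to 1 is refused whole. A call with a gripper value outside its range is refused whole. The fingers move at their own pace and stop on an object; "newtons" is the grip in N (left out, the last holds). Time passes only in rows, so rows that do not move let the fingers close. It gives the time, the measured TCP pose, the force and the opening at its end, in the units of the state.
- bot.sense(): the state, without advancing time (a new reading comes with each control period).
- bot.grab_frame(name): name is "side" or "top"; returns (picture, depth): 480x640x3 uint8, red, green, blue; 480x640 float32, m along the optical axis (not along the pixel's ray), 0 where there is no reading.
- bot.get_calibration(name): a dict with "K" (3x3 intrinsics, pixels), "R" (3x3) and "t" (3): a world point X has camera coordinates R X + t. Camera axes: x right, y down, z forward; pixel columns grow to the right and rows downward; lengths in m; the calibration is good to about 2 mm. A picture is of the moment at which its call begins. get_calibration takes no time and is no camera call.
- bot.job_done(): hands the job in, once; it reports no verdict.
Trained networks look in the newest picture that a camera, given by its name, has taken for a name from the list of things; names that differ only in an ending like _2 or _b are one class to them, and where a whole thing is asked for, a point or a joint stands for the part that bears it (a point fixed in the world has none). Each returns a list of dicts, best first, with "conf" (0 to 1); they miss things now and then, are a little off and sometimes report something else, mostly with a low value. They report only what shows in the picture. A call takes as long as a camera call. They do not tell look-alikes from the thing itself.
- bot.outline_of(thing, camera): "pixels" (480x640 bool, what is visible of it) and "pixel" ([row, column] in pixels, amid what is visible of it).
- bot.mark_of(thing, camera): "pixel" ([row, column] in pixels: a listed point, or the origin of a listed thing).
The state is a dict: "time": time; "joint_positions": joint angles; "qd": joint speeds; "effort": joint torques, N m; "ee_pos": TCP position; "tcp_rot": TCP orientation; "force": force on the tool from outside, world axes, zero at the start; "moment": the same for the moment, N m; "grip_width": opening from 0.0 (shut) to 1.0 (fully open).
Only numpy, scipy, OpenCV 4.12 (cv2) and the standard library are available. Lean on these libraries where they do the work, as an engineer would, in place of code of your own. Each camera call takes 0.05 s, during which the arm holds its last target. There are 200 camera calls.

TASK

Set the length stop of the red tube former: take the stop pin from its blue block and drop it right down through the eyelet of the sliding leg, until its head sits on the eyelet. Then, with the yellow cam lever still open, pull the leg out by its black pull bar against its spring until the orange pointer is on the green length mark, and while holding it there close the lever fully against the handle. Finish still gripping handle and lever, with the leg on the mark and the lever closed (do not let go), and leave the tube offcut, the can and the spanner alone.

Things in the scene. Friction and masses are not known exactly. Their poses are not given: they have to be found in the camera images.
- pin_head (a point): Stop pin, loose, 0.12 kg: dark steel round head 22 mm in diameter and 45 mm tall with an orange band, on a 10 mm shaft 28 mm long with a tapered foot. This point is the centre of the head, half-way up it; the head's underside (shoulder) is 22.5 mm below, the foot 50.5 mm below. Stands upright in a blue parking block (70 x 70 x 40 mm, fixed), head resting on its top at z = 0.04 m.
- pin_shoulder (a point): The centre of the underside of the pin's head, where the shaft begins; 22.5 mm below pin_head.
- former: Tube former, fixed: red bed 200 mm (its x) by 540 mm (its y) with its top 30 mm above the table, a horizontal steel head 100 mm in diameter (top 144 mm above the table) at its -y end, a sliding leg along its y. Origin at table height; the bed reaches from y = -340 to 200 mm and x = -100 to 100 mm; its x axis is across the bed, y along the leg's outward travel, z up. Its yaw varies.
- leg_eye (a point): Centre of the top mouth of the eyelet on the leg: vertical through hole 13 mm in diameter in an aluminium plate 36 x 40 mm and 15 mm thick, top 63 mm above the table, 18 mm free below it. Axes as the former's. It moves with the leg.
- leg_handle (a point): Handle on top of the sliding steel leg; point half-way up it (81 mm above the table), moves with the leg, axes as the former's (y = outward). The dark steel cheek's flat outer face is at x = -12 mm, y = -34 to 40; the closed lever's at x = +12 mm, so both are 24 mm across together, centred on x = 0. All stand 60 to 102 mm above the table. The eyelet's centre is at x = -70, y = -100 mm from here.
- leg_bar (a point): Black pull bar across the outward end of the handle, 120 mm long (x = -60 to 60 mm), 10 mm thick, 60 to 102 mm above the table. This point is the middle of its inner face, 40 mm in +y of leg_handle. Fingers put down on both sides of cheek and open lever, just inside the bar, draw the leg outward by pushing on this face.
- leg (a joint): Travel of the sliding leg in m: 0 pushed home (start), to 0.095 fully out along the former's +y. A spring pulls it home with 6 N at 0 rising to 9 N; it goes back whenever it is let go, even with the lever closed.
- cam (a joint): Yellow cam lever, 66 mm long, 10 mm thick, 36 mm high, upright beside the handle on its +x side. It turns on a vertical pivot (20 mm boss) at x = 7, y = -34 mm from leg_handle; its free end is towards the pull bar. Radians: 0 fully closed (flat along the cheek), 0.30 fully open, its free end then 20 mm farther out in +x. Stiff by friction (0.25 N m): it stays where it is left.
- cam_tip (a point): Free end of the yellow lever, 66 mm from its pivot, at mid height (83 mm above the table).
- leg_pointer (a point): Tip of the orange pointer (4 mm wide) that sticks out from the leg over the white scale; moves with the leg, at x = 57, y = 70 mm from leg_handle.
- mark_top (a point): Green length mark: clip 8 mm wide along the former's y, on the white scale, its top 39 mm above the table, this point at the centre of its top; axes as the former's. It is fixed, 30 to 75 mm outward of the pointer at the start.
- offcut: Bystander: steel tube offcut standing on end, 42 mm in diameter, 90 mm tall; origin at its foot.
- grease: Bystander: can 60 mm in diameter, 75 mm tall; origin at its foot.
- spanner: Bystander: spanner 150 mm long lying near the robot; origin under its middle.
Mind the look-alikes: they are no part of the job. Of the things that look like the part that bears pin_head, the smaller one is meant.

How it is judged:
On the way, in this order (a step that is already met when the one before it is completed fails the run):
1. the stop pin is seated in the leg's eyelet, its head down on the plate (horizontal distance between pin_shoulder and leg_eye below 0.004 m and distance between pin_shoulder and leg_eye below 0.005 m and angle between pin_head's own z axis and vertical below 0.12 rad), for 0.2 s.
2. the leg is held by the fingers with its pointer on the mark, the lever still open (y of leg_pointer in the frame of mark_top between -0.005 and 0.005 m and contact force between the fingers and leg above 1 N and value of joint cam above 0.12 rad), for 0.2 s.
3. the lever is closed with the leg still held on the mark (y of leg_pointer in the frame of mark_top between -0.005 and 0.005 m and value of joint cam below 0.05 rad), for 0.2 s.
At the end, for the whole second after the job is handed in: The fingers still grip the handle and lever (over 4 N); the pointer is within 5 mm of the mark's centre along the travel, the lever within 0.05 rad of closed, and the pin still seated in the eyelet (shoulder within 5 mm of the mouth, 4 mm sideways, tilt under 0.12 rad) (all of step 1 and all of step 3 and contact force between the fingers and leg above 4 N); the arm keeps its last pose, push and grip.
It fails at once if the offcut is moved more than 25 mm (distance of offcut from where it was at the start of the episode above 0.025 m).
It fails at once if the can is moved more than 25 mm (distance of grease from where it was at the start of the episode above 0.025 m).
It fails at once if the spanner is moved more than 25 mm (distance of spanner from where it was at the start of the episode above 0.025 m).
It also fails if it takes over 54 s, if anything falls off the work surface, if the arm or the gripper's body presses on something with over 40 N, if the wrist force passes 120 N, or if a joint passes its speed limit or range.

## Working session

There is one attempt and no reset: what is moved stays moved. The work goes in short steps, Python scripts to look and compute and a tool call to move; the robot and the scene stay as the last step left them, time stands still between calls to the robot, and variables do not carry over. Pictures are saved under pics/ and viewed, about 8 in all and at most 12, crops included, and the job is handed in when it is done.

Besides the shell and the picture viewer there is one more tool, called after "Emit:" in YAML: its name, and indented under it one key for each argument. play_rows: Moves the arm, as the interface text tells. Its arguments: {"type":"object","properties":{"moves":{"type":"array","items":{"type":"array","items":{"type":"array","items":{"type":"number"}}}},"newtons":{"type":"number"}},"required":["moves"]}

```bash
mkdir -p pics; ls; cat > h.py <<'E'
import numpy as np, cv2
from cell import bot
from scipy.spatial.transform import Rotation as Ro
def cal(n):
    c=bot.get_calibration(n); return np.array(c["K"]),np.array(c["R"]),np.array(c["t"])
def atz(n,px,z):
    "world point on plane z seen at pixel [row,col]"
    K,R,t=cal(n); d=R.T@np.linalg.inv(K)@[px[1],px[0],1]; o=-R.T@t
    return o+d*(z-o[2])/d[2]
def deproj(n,px,depth):
    K,R,t=cal(n); return R.T@(np.linalg.inv(K)@[px[1],px[0],1]*depth-t)
def proj(n,X):
    K,R,t=cal(n); p=K@(R@np.array(X)+t); return p[[1,0]]/p[2]
E
python3 - <<'E'
from h import *
for n in("top","side"):
    im,d=bot.grab_frame(n); cv2.imwrite(f"pics/{n}0.png",im[:,:,::-1]); np.save(f"{n}0.npy",d)
    K,R,t=cal(n); print(n,K[0,0],(-R.T@t).round(3))
    for th,z in [("pin_head",.0625),("leg_eye",.063),("leg_handle",.081),("leg_bar",.081),("cam_tip",.083),("leg_pointer",None),("mark_top",.039),("former",0),("offcut",0),("grease",0),("spanner",0)]:
        for r in bot.mark_of(th,n)[:4]:
            p=r["pixel"]; print(th,round(r["conf"],2),np.round(p,1), atz(n,p,z if z is not None else .04).round(4))
s=bot.sense(); print(s, bot.tip_extent)
E
```

```text
pics
top 453.83665140116864 [0.378 0.115 0.885]
pin_head 0.75 [303.  188.9] [0.4859 0.3469 0.0625]
pin_head 0.73 [310.8 238.4] [0.4644 0.2585 0.0625]
pin_head 0.5 [263.3 461.3] [ 0.5166 -0.1546  0.0625]
leg_eye 0.63 [207.7 364.6] [0.6386 0.0119 0.063 ]
leg_eye 0.62 [263.4 461.6] [ 0.5163 -0.1549  0.063 ]
leg_handle 0.66 [228.7 404.1] [ 0.5864 -0.0539  0.081 ]
leg_bar 0.74 [230.6 383.9] [ 0.586  -0.0165  0.081 ]
leg_bar 0.68 [388.7 218.6] [0.3351 0.2936 0.081 ]
cam_tip 0.92 [219.2 386.1] [ 0.6067 -0.0228  0.083 ]
leg_pointer 0.69 [209.3 362.9] [0.6429 0.0126 0.04  ]
mark_top 0.57 [202.5 340.9] [0.6607 0.0541 0.039 ]
former 0.96 [250.6 401.2] [ 0.5629 -0.0593  0.    ]
former 0.54 [202.8 341.6] [0.673  0.0499 0.    ]
offcut 0.91 [189.4 206.4] [0.7255 0.3256 0.    ]
grease 0.89 [164.8 320.6] [0.7603 0.0859 0.    ]
spanner 0.56 [389.4 218.1] [0.3297 0.3126 0.    ]
side 524.8982644461355 [0.41  0.688 0.675]
pin_head 0.56 [334.7 363.2] [0.4588 0.2578 0.0625]
leg_eye 0.56 [157.8 374.2] [ 0.5139 -0.1584  0.063 ]
leg_handle 0.9 [176.8 329.8] [ 0.58   -0.0568  0.081 ]
leg_bar 0.77 [191.5 323.7]
[... 421 characters left out ...]
9 0.3067 0.    ]
{'time': 1.2, 'joint_positions': array([-1.42561596e+00,  4.90883751e-01,  1.55890188e+00, -5.61072743e-06,
        1.09164772e+00, -1.05595841e-01]), 'qd': array([ 5.69631961e-04,  1.23900024e-03,  5.28588548e-05,  3.73101194e-04,
       -1.62528514e-03, -2.64552109e-03]), 'effort': array([-2.60756511e-03, -6.12481499e+01, -2.58428764e+01,  6.91030221e-02,
        4.46040428e-02,  1.53087075e-05]), 'ee_pos': array([ 0.15512468, -0.60547068,  0.2366704 ]), 'tcp_rot': array([ 3.11677003e+00,  3.92871049e-01, -2.86701480e-06]), 'force': array([-0.74885007, -1.00461505, -0.37251103]), 'moment': array([0.00724573, 0.02693466, 0.01844087]), 'grip_width': 0.9972453564730317} 0.022
```

View pics/top0.png

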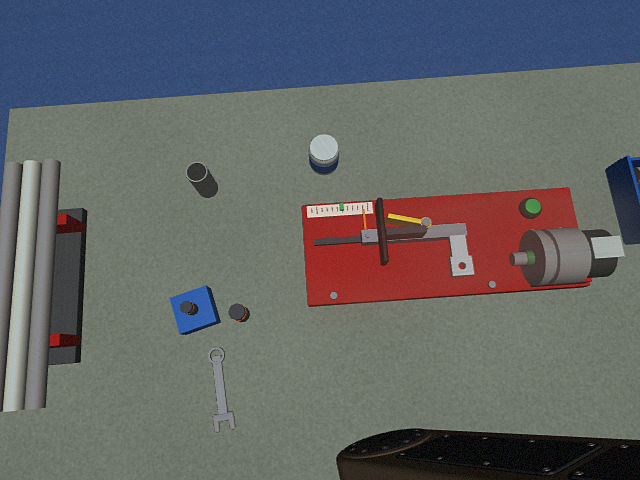

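View pics/side0.png

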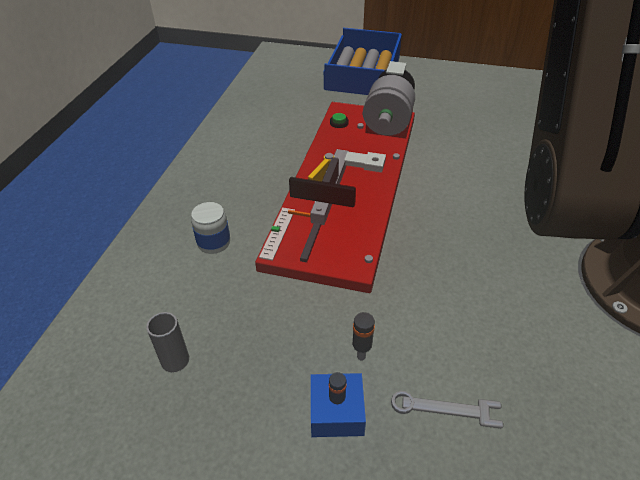

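The top picture shows the former with the eyelet at about (266,462), the yellow lever at (219,405), the pull bar at (231,382) and the green mark at (207,341). There are two pin look-alikes: one in the blue block at top (308,189) / side (388,338), and one standing free at top (312,238) / side (335,363). The block pin fits the task ("from its blue block", the smaller one). I'll enlarge to confirm.

```bash
python3 - <<'E'
from h import *
a=cv2.imread("pics/side0.png")[300:440,290:410]; b=cv2.imread("pics/top0.png")
c=cv2.resize(a,None,fx=4,fy=4,interpolation=cv2.INTER_CUBIC)[:560]
e=cv2.resize(b[240:290,430:490],(300,250),interpolation=cv2.INTER_CUBIC)
f=cv2.resize(b[285:340,165:255],(300,183),interpolation=cv2.INTER_CUBIC)
o=np.zeros((560,790,3),np.uint8); o[:,:480]=c; o[:250,485:785]=e; o[260:443,485:785]=f
cv2.imwrite("pics/crop1.png",o)
d=np.load("top0.npy")
# bed: red at height ~.03
K,R,t=cal("top"); hsv=cv2.cvtColor(b,cv2.COLOR_BGR2HSV)
v,u=np.mgrid[0:480,0:640]; P=(np.stack([u,v,np.ones_like(u)],-1)@np.linalg.inv(K).T*d[...,None]-t)@R
np.save("P.npy",P)
red=((hsv[...,0]<6)|(hsv[...,0]>174))&(hsv[...,1]>150)&(u>290)&(abs(P[...,2]-.03)<.012)
q=P[red]; print("red z",np.median(q[:,2]))
print(cv2.minAreaRect(q[:,:2].astype(np.float32)*1000), cv2.boxPoints(cv2.minAreaRect(q[:,:2].astype(np.float32)*1000)))
for nm,(r0,r1,c0,c1),z0,z1 in [("blockpin",(290,335,165,222),.06,.12),("freepin",(295,330,225,255),.02,.12),("eye",(245,282,445,480),.055,.075),("bar",(190,270,370,392),.085,.12)]:
    m=np.zeros_like(d,bool); m[r0:r1,c0:c1]=1; m&=(P[...,2]>z0)&(P[...,2]<z1); q=P[m]
    print(nm,len(q),q.mean(0).round(4),q.min(0).round(4),q.max(0).round(4),np.percentile(q[:,2],90).round(4))
for n in("top","side"):
  for th in("pin_head","cam"):
    for r in bot.outline_of(th,n)[:3]:
        m=r["pixels"]; ys,xs=np.nonzero(m); print(n,th,round(r["conf"],2),np.round(r["pixel"],1),m.sum(),ys.min(),ys.max(),xs.min(),xs.max())
E
```

```text
red z 0.028886446171778983
((563.2613525390625, -136.109619140625), (539.3696899414062, 200.1707763671875), 89.13605499267578) [[ 459.121   -404.25473]
 [ 659.26904 -407.27292]
 [ 667.40173  132.03549]
 [ 467.25366  135.05368]]
blockpin 162 [0.4765 0.345  0.0807] [0.4668 0.3361 0.06  ] [0.488  0.3568 0.0871] 0.0854
freepin 295 [0.4588 0.2539 0.0861] [0.4463 0.2424 0.0361] [0.4736 0.2692 0.0978] 0.0957
eye 606 [ 0.5218 -0.1542  0.0608] [ 0.4947 -0.1759  0.0553] [ 0.5535 -0.1338  0.0661] 0.0634
bar 515 [ 0.584  -0.0124  0.0988] [ 0.5249 -0.0301  0.0851] [ 0.6435 -0.0051  0.1049] 0.102
top pin_head 0.72 [303.5 188.1] 185 301 314 180 197
top pin_head 0.61 [311.6 238.4] 274 304 321 229 248
top pin_head 0.21 [231.8 415.6] 3410 199 276 360 472
top cam 0.78 [221.9 400.3] 338 213 225 385 421
top cam 0.57 [234.8 418.2] 3361 198 276 360 473
side pin_head 0.72 [331.7 364.6] 818 312 359 352 374
side pin_head 0.64 [386.5 337.2] 493 372 403 329 346
side cam 0.55 [172.5 320.9] 232 159 180 310 329
side cam 0.39 [386.3 336.8] 485 372 403 329 346
```

View pics/crop1.png

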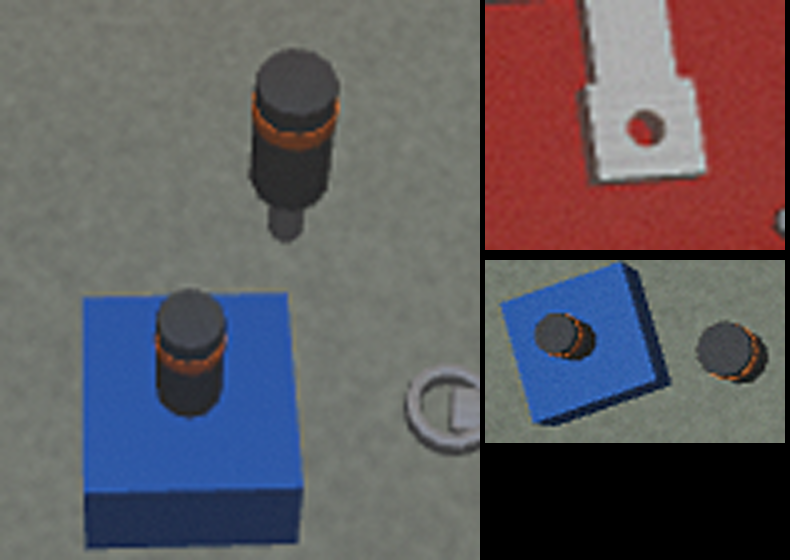

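The crop confirms it: the pin in the blue block is the smaller one, and the free-standing one beside it is bigger. The eyelet hole shows clearly at about (265,462). Next I'll compute the geometry.

```bash
cat >> h.py <<'E'
def tri(pa,pb):
    "triangulate from top pixel pa, side pixel pb; returns point, ray gap"
    A=[];b=[];ds=[]
    for n,px in(("top",pa),("side",pb)):
        K,R,t=cal(n); d=R.T@np.linalg.inv(K)@[px[1],px[0],1]; d/=np.linalg.norm(d); M=np.eye(3)-np.outer(d,d); A.append(M); b.append(M@(-R.T@t))
    X=np.linalg.solve(sum(A),sum(b)); return X,[np.linalg.norm(A[i]@X-b[i]) for i in(0,1)]
def yaw():
    m=Ro.from_rotvec(bot.sense()["tcp_rot"]).as_matrix(); return np.arctan2(m[1,0],m[0,0])
def plan(pos,psi=None,n=None,step=.045):
    "rows (tool axes, scaled) to go straight to pos with the tool down at heading psi of its x axis"
    s=bot.sense(); p=np.array(s["ee_pos"]); R=Ro.from_rotvec(s["tcp_rot"])
    goal=R if psi is None else Ro.from_euler("z",psi)*Ro.from_euler("x",np.pi)
    k=n or int(max(np.ceil(np.linalg.norm(np.array(pos)-p)/step),np.ceil((R.inv()*goal).magnitude()/.115),1))
    for i in range(k):
        dw=(R.inv()*goal).as_rotvec()/(k-i); dx=R.inv().apply(np.array(pos)-p)/(k-i)
        print(np.round(np.r_[dw/.12,dx/.05],2).tolist()); p=p+R.apply(dx); R=R*Ro.from_rotvec(dw)
E
python3 - <<'E'
from h import *
b=cv2.imread("pics/top0.png"); s=cv2.imread("pics/side0.png")
# pin top discs (dark) : fit by eye from crop + segmentation
print("pin top disc", atz("top",[306.3,187.2],.085), atz("side",[380-.4,337.2],.085), tri([306.3,187.2],[379.6,337.2]))
# block: blue top face centre
for n,im in(("top",b),("side",s)):
    h=cv2.cvtColor(im,cv2.COLOR_BGR2HSV); d=np.load(f"{n}0.npy"); K,R,t=cal(n)
    v,u=np.mgrid[0:480,0:640]; P=(np.stack([u,v,np.ones_like(u)],-1)@np.linalg.inv(K).T*d[...,None]-t)@R
    reg=(np.hypot(P[...,0]-.477,P[...,1]-.345)<.07)
    m=(h[...,0]>105)&(h[...,0]<125)&(h[...,1]>150)&(h[...,2]>130)&reg
    ys,xs=np.nonzero(m); q=np.array([atz(n,(y,x),.04)[:2] for y,x in zip(ys,xs)],np.float32)*1000
    print(n,"block",cv2.minAreaRect(q),np.median(P[m][:,2]))
    # bed
    red=((h[...,0]<6)|(h[...,0]>174))&(h[...,1]>150)&(h[...,2]>120)&(np.hypot(P[...,0]-.563,P[...,1]+.13)<.3)
    ys,xs=np.nonzero(red); q=np.array([atz(n,(y,x),.03)[:2] for y,x in zip(ys,xs)],np.float32)*1000
    r=cv2.minAreaRect(q); print(n,"bed",r,cv2.boxPoints(r).round(1).tolist())
    g=(h[...,0]>45)&(h[...,0]<85)&(h[...,1]>80)&(np.hypot(P[...,0]-.66,P[...,1]-.054)<.03); ys,xs=np.nonzero(g)
    print(n,"green",len(ys),(ys.mean(),xs.mean()),atz(n,(ys.mean(),xs.mean()),.039))
    o=(h[...,0]>8)&(h[...,0]<20)&(h[...,1]>150)&(np.hypot(P[...,0]-.64,P[...,1]-.01)<.04); ys,xs=np.nonzero(o)
    print(n,"orange",len(ys),[(y,x) for y,x in zip(ys,xs)][::4])
    if n=="top":
        reg=np.s_[255:276,452:473]; sub=(h[reg][...,1]>90); print(sub.astype(int)); print(h[reg][...,2][4:17:1].tolist())
E
```

```text
pin top disc [0.47746385 0.34354687 0.085     ] [0.47641544 0.34786979 0.085     ] (array([0.47753187, 0.34495744, 0.08002209]), [np.float64(0.0005492597801658991), np.float64(0.0005492597801658439)])
top block ((477.256103515625, 346.6763610839844), (69.33686065673828, 69.75263214111328), 14.759391784667969) 0.038916190874460466Traceback (most recent call last):
  File "<stdin>", line 15, in <module>
  File "h.py", line 8, in atz
    K,R,t=cal(n); d=R.T@np.linalg.inv(K)@[px[1],px[0],1]; o=-R.T@t
          ~~~^^^
  File "h.py", line 5, in cal
    c=bot.get_calibration(n); return np.array(c["K"]),np.array(c["R"]),np.array(c["t"])
ValueError: time passes only in moves, steps and waits
```

```bash
sed -i 's/^def cal(n):/import functools\n@functools.lru_cache\ndef cal(n):/' h.py
cat > m.py <<'E'
from h import *
def atzs(n,px,z):
    K,R,t=cal(n); px=np.asarray(px,float); d=np.c_[px[:,1],px[:,0],np.ones(len(px))]@np.linalg.inv(K).T@R; o=-R.T@t
    return o+d*((z-o[2])/d[:,2:])
for n in("top","side"):
    im=cv2.imread(f"pics/{n}0.png"); h=cv2.cvtColor(im,cv2.COLOR_BGR2HSV); d=np.load(f"{n}0.npy"); K,R,t=cal(n)
    v,u=np.mgrid[0:480,0:640]; P=(np.stack([u,v,np.ones_like(u)],-1)@np.linalg.inv(K).T*d[...,None]-t)@R
    near=lambda x,y,r:np.hypot(P[...,0]-x,P[...,1]-y)<r
    rect=lambda m,z:cv2.minAreaRect((atzs(n,np.argwhere(m),z)[:,:2]*1000).astype(np.float32))
    print(n,"block",rect((h[...,0]>105)&(h[...,0]<125)&(h[...,1]>150)&(h[...,2]>130)&near(.477,.345,.07),.04))
    red=((h[...,0]<6)|(h[...,0]>174))&(h[...,1]>150)&(h[...,2]>120)&near(.563,-.13,.3)
    r=rect(red,.03); print(n,"bed",r,cv2.boxPoints(r).round(1).tolist())
    g=np.argwhere((h[...,0]>45)&(h[...,0]<85)&(h[...,1]>80)&near(.66,.054,.03)); print("green",len(g),g.mean(0),atzs(n,g.mean(0)[None],.039))
    o=(h[...,0]>8)&(h[...,0]<20)&(h[...,1]>150)&near(.64,.01,.045); print("orange",len(np.argwhere(o)),np.median(P[o],0)); q=np.argwhere(o); print(q[::5].tolist())
    # eyelet plate: light grey
    e=(h[...,1]<60)&(h[...,2]>120)&near(.515,-.156,.024)&(P[...,2]>.05); q=atzs(n,np.argwhere(e),.063); print("plate",len(q),q.min(0),q.max(0))
    if n=="top": print((h[256:276,452:473,1]>90).astype(int))
    else: print((h[150:167,365:386,1]>90).astype(int))
E
python3 m.py
```

```text
top block ((477.256103515625, 346.6763610839844), (69.33686065673828, 69.75263214111328), 14.759391784667969)
top bed ((562.9025268554688, -137.11370849609375), (541.0283813476562, 198.2419891357422), 89.17613220214844) [[459.8999938964844, -406.20001220703125], [658.0999755859375, -409.0], [665.9000244140625, 131.89999389648438], [467.70001220703125, 134.8000030517578]]
green 25 [206.24 341.32] [[0.65298754 0.05398388 0.039     ]]
orange 40 [0.62041621 0.0132569  0.04633727]
[[209, 363], [212, 364], [214, 364], [217, 363], [219, 363], [221, 365], [224, 364], [226, 365]]
plate 397 [ 0.49523721 -0.17422935  0.063     ] [ 0.53815989 -0.13458506  0.063     ]
[[0 0 0 0 0 0 0 0 0 0 0 0 0 0 0 0 0 0 0 0 1]
 [0 0 0 0 0 0 0 0 0 0 0 0 0 0 0 0 0 0 0 0 1]
 [0 0 0 0 0 0 0 0 0 0 0 0 0 0 0 0 0 0 0 0 1]
 [0 0 0 0 0 0 0 0 0 0 0 0 0 0 0 0 0 0 0 0 1]
 [0 0 0 0 0 0 0 0 0 0 0 0 0 0 0 0 0 0 0 0 1]
 [0 0 0 0 0 0 0 0 0 0 0 0 0 0 0 0 0 0 0 0 0]
 [0 0 0 0 0 0 0 0 0 0 0 0 0 0 0 0 0 0 0 0 0]
 [0 0 0 0 0 0 0 0 1 0 0 0 0 0 0 0 0 0 0 0 0]
 [0 0 0 0 0 0 0 1 1 1 0 0 0 0 0 0 0 0 0 0 0]
 [0 0 0 0 0 0 0 1 1 1 1 0 0 0 0
[... 1314 characters left out ...]
1 1 1 1 1 1 1 1 1 1 1 1]
 [1 1 1 0 0 0 0 1 1 1 1 1 1 1 1 1 1 1 1 1 1]
 [1 1 1 0 0 0 0 0 0 0 0 0 0 0 1 1 1 1 1 1 1]
 [0 0 0 0 0 0 0 0 0 0 0 0 0 0 0 0 0 0 0 0 0]
 [0 0 0 0 0 0 0 0 0 0 0 0 0 0 0 0 0 0 0 0 0]
 [0 0 0 0 0 0 0 0 0 0 0 0 0 0 0 0 0 0 0 0 0]
 [0 0 0 0 0 0 0 0 0 0 0 0 0 0 0 0 0 0 0 0 0]
 [0 0 0 0 0 0 0 0 0 0 0 0 0 0 0 0 0 0 0 0 1]
 [0 0 0 0 0 0 0 0 0 0 0 0 0 0 0 0 0 0 0 0 1]
 [0 0 0 0 0 0 0 0 0 0 0 0 0 0 0 0 0 0 0 0 1]
 [0 0 0 0 0 0 0 0 0 0 0 0 0 0 0 0 0 0 0 0 1]
 [0 0 0 0 0 0 0 0 0 0 0 0 0 0 0 0 0 0 0 0 1]
 [0 0 0 0 0 0 0 0 0 0 0 0 0 0 0 0 0 0 0 1 1]
 [0 0 0 0 0 0 0 0 0 0 0 0 0 0 0 0 0 0 0 1 1]
 [0 0 0 0 0 0 0 0 0 0 0 0 0 0 0 0 0 0 0 1 1]
 [0 0 0 0 0 0 0 0 0 0 0 0 0 0 0 0 0 0 1 1 1]]
```

```bash
python3 -c "
from h import *
print(atz('top',[265.2,461.8],.063), yaw())
plan([.52,-.15,.24],1.556)"
```

```text
[ 0.51290484 -0.15477793  0.063     ] 0.25077657946311316
[0.0, 0.0, -0.84, 0.72, -0.54, -0.01]
[0.0, 0.0, -0.84, 0.77, -0.46, -0.01]
[0.0, 0.0, -0.84, 0.81, -0.39, -0.01]
[0.0, 0.0, -0.84, 0.85, -0.3, -0.01]
[0.0, 0.0, -0.84, 0.87, -0.22, -0.01]
[0.0, 0.0, -0.84, 0.89, -0.13, -0.01]
[0.0, 0.0, -0.84, 0.9, -0.04, -0.01]
[0.0, 0.0, -0.84, 0.9, 0.05, -0.01]
[0.0, 0.0, -0.84, 0.89, 0.14, -0.01]
[0.0, 0.0, -0.84, 0.87, 0.23, -0.01]
[0.0, 0.0, -0.84, 0.84, 0.32, -0.01]
[0.0, 0.0, -0.84, 0.8, 0.4, -0.01]
[0.0, 0.0, -0.84, 0.76, 0.48, -0.01]
```

Emit:
play_rows:
  moves:
    - [[0, 0, -0.84, 0.72, -0.54, -0.01, 0], [0, 0, -0.84, 0.77, -0.46, -0.01, 0], [0, 0, -0.84, 0.81, -0.39, -0.01, 0], [0, 0, -0.84, 0.85, -0.3, -0.01, 0], [0, 0, -0.84, 0.87, -0.22, -0.01, 0], [0, 0, -0.84, 0.89, -0.13, -0.01, 0], [0, 0, -0.84, 0.9, -0.04, -0.01, 0], [0, 0, -0.84, 0.9, 0.05, -0.01, 0], [0, 0, -0.84, 0.89, 0.14, -0.01, 0], [0, 0, -0.84, 0.87, 0.23, -0.01, 0], [0, 0, -0.84, 0.84, 0.32, -0.01, 0], [0, 0, -0.84, 0.8, 0.4, -0.01, 0]]

```text
time: 2.6
ee_pos: [0.4924, -0.1656, 0.2429]
tcp_rot: [2.296, 2.137, -0.001]
force: [0.2, 0.2, -0.8]
grip_width: 0.999
```

```bash
python3 -c "
from h import *
plan([.4767,.3465,.20],1.556)"
```

```text
[0.0, 0.0, -0.04, 0.85, -0.09, 0.07]
[0.0, 0.0, -0.04, 0.85, -0.08, 0.07]
[0.0, 0.0, -0.04, 0.85, -0.08, 0.07]
[0.0, 0.0, -0.04, 0.85, -0.08, 0.07]
[0.0, 0.0, -0.04, 0.85, -0.07, 0.07]
[0.0, 0.0, -0.04, 0.85, -0.07, 0.07]
[0.0, 0.0, -0.04, 0.85, -0.06, 0.07]
[0.0, 0.0, -0.04, 0.85, -0.06, 0.07]
[0.0, 0.0, -0.04, 0.85, -0.05, 0.07]
[0.0, 0.0, -0.04, 0.85, -0.05, 0.07]
[0.0, 0.0, -0.04, 0.85, -0.05, 0.07]
[0.0, 0.0, -0.04, 0.85, -0.04, 0.07]
```

Emit:
play_rows:
  moves:
    - [[0, 0, -0.04, 0.85, -0.09, 0.07, 0], [0, 0, -0.04, 0.85, -0.08, 0.07, 0], [0, 0, -0.04, 0.85, -0.08, 0.07, 0], [0, 0, -0.04, 0.85, -0.08, 0.07, 0], [0, 0, -0.04, 0.85, -0.07, 0.07, 0], [0, 0, -0.04, 0.85, -0.07, 0.07, 0], [0, 0, -0.04, 0.85, -0.06, 0.07, 0], [0, 0, -0.04, 0.85, -0.06, 0.07, 0], [0, 0, -0.04, 0.85, -0.05, 0.07, 0], [0, 0, -0.04, 0.85, -0.05, 0.07, 0], [0, 0, -0.04, 0.85, -0.05, 0.07, 0], [0, 0, -0.04, 0.85, -0.04, 0.07, 0]]

```text
time: 3.8
ee_pos: [0.4743, 0.3669, 0.1988]
tcp_rot: [2.222, 2.207, 0.007]
force: [1.0, -0.4, -0.2]
grip_width: 1.0
```

```bash
python3 -c "
from h import *
print(yaw())
plan([.4767,.3465,.12],1.556)"
```

```text
1.5640723046421676
[0.04, 0.02, 0.03, -0.2, 0.02, 0.79]
[0.04, 0.02, 0.03, -0.2, 0.02, 0.79]
```

Emit:
play_rows:
  moves:
    - [[0, 0, 0, 0, 0, 0, 0], [0, 0, 0, 0, 0, 0, 0]]

```text
time: 4.0
ee_pos: [0.4731, 0.3716, 0.1977]
tcp_rot: [2.216, 2.213, 0.007]
force: [0.2, -1.0, 0.7]
grip_width: 1.001
```

```bash
python3 -c "
from h import *
print(bot.sense()['ee_pos'],yaw())
plan([.4767,.3465,.12],1.556)
plan([.4767,.3465,.12],1.556,5)"
```

```text
[0.47307947 0.37158506 0.19769549] 1.569493524515274
[0.04, 0.01, 0.06, -0.25, 0.03, 0.78]
[0.04, 0.01, 0.06, -0.25, 0.03, 0.78]
[0.02, 0.01, 0.02, -0.1, 0.01, 0.31]
[0.02, 0.01, 0.02, -0.1, 0.01, 0.31]
[0.02, 0.01, 0.02, -0.1, 0.01, 0.31]
[0.02, 0.01, 0.02, -0.1, 0.01, 0.31]
[0.02, 0.01, 0.02, -0.1, 0.02, 0.31]
```

Emit:
play_rows:
  moves:
    - [[0.02, 0.01, 0.02, -0.1, 0.01, 0.31, 0], [0.02, 0.01, 0.02, -0.1, 0.01, 0.31, 0], [0.02, 0.01, 0.02, -0.1, 0.01, 0.31, 0], [0.02, 0.01, 0.02, -0.1, 0.01, 0.31, 0], [0.02, 0.01, 0.02, -0.1, 0.02, 0.31, 0], [0, 0, 0, 0, 0, 0, 0]]

```text
time: 4.6
ee_pos: [0.4777, 0.3405, 0.1197]
tcp_rot: [-2.24, -2.199, -0.003]
force: [-0.7, -0.1, 0.8]
grip_width: 1.001
```

```bash
python3 -c "
from h import *
print(bot.sense()['ee_pos'],yaw())
plan([.4767,.3465,.0725],1.556,4)
im,d=bot.grab_frame('side'); im2,_=bot.grab_frame('top'); o=np.hstack([cv2.resize(im[300:440,270:410],(400,400)),cv2.resize(im2[250:350,130:230],(400,400))]); cv2.imwrite('pics/over.png',o[:,:,::-1])"
```

```text
[0.47773714 0.34046614 0.11965086] 1.5522755727799573
[-0.0, -0.01, -0.01, 0.03, -0.01, 0.24]
[-0.0, -0.01, -0.01, 0.03, -0.01, 0.24]
[-0.0, -0.01, -0.01, 0.03, -0.01, 0.24]
[-0.0, -0.01, -0.01, 0.03, -0.01, 0.24]
```

View pics/over.png

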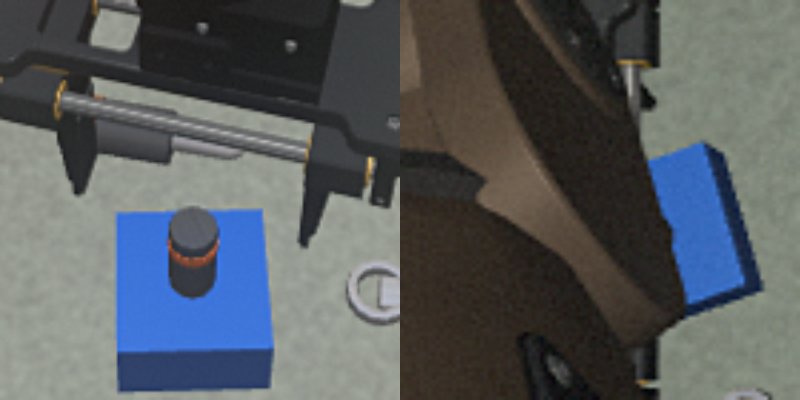

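The side crop shows the jaws straddling the block pin at about (193,245) in the crop, with pin and block undisturbed. I'll lower and grip.

Emit:
play_rows:
  moves:
    - [[0, -0.01, -0.01, 0.03, -0.01, 0.24, 0], [0, -0.01, -0.01, 0.03, -0.01, 0.24, 0], [0, 0, -0.01, 0.03, -0.01, 0.24, 0], [0, 0, 0, 0.03, 0, 0.22, 0], [0, 0, 0, 0, 0, 0, 0], [0, 0, 0, 0, 0, 0, 0]]

```text
time: 5.3
ee_pos: [0.4775, 0.3491, 0.072]
tcp_rot: [2.236, 2.206, 0.009]
force: [0.6, 0.5, 0.2]
grip_width: 1.0
```

```bash
python3 -c "
from h import *
print(bot.sense()['ee_pos'],yaw())
plan([.4767,.3465,.0725],1.556,1)"
```

```text
[0.4774505  0.34914083 0.07203247] 1.5574194659798049
[0.04, -0.03, 0.01, -0.05, -0.01, -0.01]
```

Emit:
play_rows:
  moves:
    - [[0.04, -0.03, 0.01, -0.05, -0.01, -0.01, 0], [0, 0, 0, 0, 0, 0, 0], [0, 0, 0, 0, 0, 0, 0.6], [0, 0, 0, 0, 0, 0, 0.8], [0, 0, 0, 0, 0, 0, 1], [0, 0, 0, 0, 0, 0, 1], [0, 0, 0, 0, 0, 0, 1], [0, 0, 0, 0, 0, 0, 1]]
  newtons: 25

```text
time: 6.1
ee_pos: [0.4774, 0.3467, 0.074]
tcp_rot: [2.238, 2.205, 0.002]
force: [-0.7, 0.2, -0.2]
grip_width: 0.554
```

```bash
python3 -c "
from h import *
s=bot.sense(); print(s['ee_pos'],yaw(),s['force'],s['grip_width']*95)
plan([.4767,.3465,.17],1.556,5)"
```

```text
[0.47743488 0.34665147 0.0740038 ] 1.5560157504271017 [-0.67934264  0.22083374 -0.21521759] 52.614833248545445
[0.0, -0.0, 0.0, -0.0, -0.0, -0.38]
[0.0, -0.0, 0.0, -0.0, -0.0, -0.38]
[0.0, -0.0, 0.0, -0.0, -0.0, -0.38]
[0.0, -0.0, 0.0, -0.0, -0.0, -0.38]
[0.0, -0.0, 0.0, -0.0, -0.0, -0.38]
```

Emit:
play_rows:
  moves:
    - [[0, 0, 0, 0, 0, 0, 1], [0, 0, 0, 0, 0, 0, 1], [0, 0, 0, 0, 0, 0, 1], [0, 0, 0, 0, 0, 0, 1], [0, 0, 0, 0, 0, 0, 1], [0, 0, 0, 0, 0, 0, 1]]

```text
time: 6.7
ee_pos: [0.4774, 0.3467, 0.074]
tcp_rot: [2.238, 2.205, 0.002]
force: [-0.3, -0.0, -0.5]
grip_width: 0.226
```

Emit:
play_rows:
  moves:
    - [[0, 0, 0, 0, 0, 0, 1], [0, 0, 0, 0, 0, -0.2, 1], [0, 0, 0, 0, 0, -0.4, 1], [0, 0, 0, 0, 0, -0.5, 1], [0, 0, 0, 0, 0, -0.5, 1], [0, 0, 0, 0, 0, -0.4, 1], [0, 0, 0, 0, 0, -0.1, 1], [0, 0, 0, 0, 0, 0, 1]]

```text
time: 7.5
ee_pos: [0.4767, 0.3462, 0.1852]
tcp_rot: [-2.238, -2.205, -0.0]
force: [0.5, 0.0, -1.3]
grip_width: 0.228
```

```bash
python3 -c "
from h import *
print(bot.sense()['ee_pos'],yaw())
plan([.513,-.155,.18],1.556,14)
im,d=bot.grab_frame('side'); cv2.imwrite('pics/lift.png',im[150:440,200:500,::-1])"
```

```text
[0.47672075 0.34624371 0.18524008] 1.5560622725978126
[0.0, -0.0, 0.0, -0.72, 0.06, 0.01]
[0.0, -0.0, 0.0, -0.72, 0.06, 0.01]
[0.0, -0.0, 0.0, -0.72, 0.06, 0.01]
[0.0, -0.0, 0.0, -0.72, 0.06, 0.01]
[0.0, -0.0, 0.0, -0.72, 0.06, 0.01]
[0.0, -0.0, 0.0, -0.72, 0.06, 0.01]
[0.0, -0.0, 0.0, -0.72, 0.06, 0.01]
[0.0, -0.0, 0.0, -0.72, 0.06, 0.01]
[0.0, -0.0, 0.0, -0.72, 0.06, 0.01]
[0.0, -0.0, 0.0, -0.72, 0.06, 0.01]
[0.0, -0.0, 0.0, -0.72, 0.06, 0.01]
[0.0, -0.0, 0.0, -0.72, 0.06, 0.01]
[0.0, -0.0, 0.0, -0.72, 0.06, 0.01]
[0.0, -0.0, 0.0, -0.72, 0.06, 0.01]
```

View pics/lift.png

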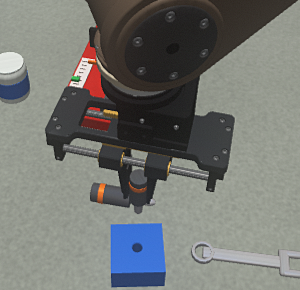

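The lift picture shows the pin held upright between the fingers at about (138,190) and the block hole empty. The big look-alike now lies on its side at (105,193), though nothing of mine came near its height. I'll carry the pin to the eyelet.

Emit:
play_rows:
  moves:
    - [[0, 0, 0, -0.4, 0.04, 0.01, 1], [0, 0, 0, -0.7, 0.06, 0.01, 1], [0, 0, 0, -0.75, 0.06, 0.01, 1], [0, 0, 0, -0.75, 0.06, 0.01, 1], [0, 0, 0, -0.75, 0.06, 0.01, 1], [0, 0, 0, -0.75, 0.06, 0.01, 1], [0, 0, 0, -0.75, 0.06, 0.01, 1], [0, 0, 0, -0.75, 0.06, 0.01, 1], [0, 0, 0, -0.75, 0.06, 0.01, 1], [0, 0, 0, -0.75, 0.06, 0.01, 1], [0, 0, 0, -0.75, 0.06, 0.01, 1], [0, 0, 0, -0.7, 0.06, 0.01, 1]]

```text
time: 8.75
ee_pos: [0.5012, -0.0945, 0.1658]
tcp_rot: [-2.221, -2.203, 0.022]
force: [0.7, 0.0, -1.1]
grip_width: 0.227
```

Emit:
play_rows:
  moves:
    - [[0, 0, 0, -0.4, 0, 0, 1], [0, 0, 0, -0.2, 0, 0, 1], [0, 0, 0, 0, 0, 0, 1], [0, 0, 0, 0, 0, 0, 1]]

```text
time: 9.15
ee_pos: [0.4996, -0.1285, 0.1622]
tcp_rot: [-2.223, -2.194, 0.026]
force: [-0.3, 0.3, -1.0]
grip_width: 0.226
```

```bash
python3 -c "
from h import *
print(bot.sense()['ee_pos'],yaw())
plan([.513,-.155,.13],1.556,5)"
```

```text
[ 0.49955829 -0.12849503  0.16216917] 1.557827456439527
[-0.04, -0.0, 0.0, -0.11, 0.06, 0.13]
[-0.04, -0.0, 0.0, -0.11, 0.06, 0.13]
[-0.04, -0.0, 0.0, -0.11, 0.06, 0.13]
[-0.04, -0.0, 0.0, -0.11, 0.06, 0.13]
[-0.04, -0.0, 0.0, -0.11, 0.06, 0.13]
```

Emit:
play_rows:
  moves:
    - [[-0.04, 0, 0, -0.11, 0.06, 0.1, 1], [-0.04, 0, 0, -0.11, 0.06, 0.1, 1], [-0.04, 0, 0, -0.11, 0.06, 0.1, 1], [-0.04, 0, 0, -0.11, 0.06, 0.1, 1], [-0.04, 0, 0, -0.11, 0.06, 0.05, 1], [0, 0, 0, 0, 0, 0, 1], [0, 0, 0, 0, 0, 0, 1]]

```text
time: 9.85
ee_pos: [0.5154, -0.1554, 0.1367]
tcp_rot: [-2.231, -2.211, -0.002]
force: [-0.0, 0.0, -0.3]
grip_width: 0.228
```

```bash
python3 -c "
from h import *
s=bot.sense(); print(s['ee_pos'],yaw(),s['tcp_rot'],s['time'])
plan([.513,-.155,.135],1.556,2)
a,_=bot.grab_frame('side'); b,_=bot.grab_frame('top'); cv2.imwrite('pics/side2.png',a[:,:,::-1]);cv2.imwrite('pics/top2.png',b[:,:,::-1])
o=np.hstack([cv2.resize(a[110:190,330:410],(400,400),interpolation=cv2.INTER_CUBIC),cv2.resize(b[200:320,400:520],(400,400))]); cv2.imwrite('pics/hover.png',o[:,:,::-1])"
```

```text
[ 0.51540055 -0.15544141  0.13665218] 1.5618067805190345 [-2.23063302e+00 -2.21066996e+00 -2.04208182e-03] 9.85
[0.0, -0.01, 0.02, 0.0, -0.02, 0.02]
[0.0, -0.01, 0.02, 0.0, -0.02, 0.02]
```

View pics/hover.png

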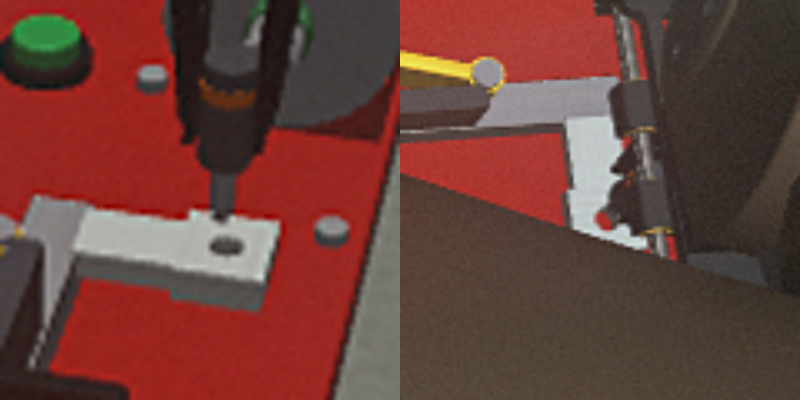

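The side crop shows the pin's foot at crop (222,219) just above the hole at (227,245), and the top view is mostly occluded by the arm.

```bash
python3 -c "
from h import *
f=atz('side',[110+218/5-.4,330+222/5-.4],.0747); e=atz('side',[110+245/5-.4,330+227/5-.4],.063)
print('foot',f,'eye',e,e-f)
# predicted foot location if pin at TCP
print(proj('side',[.5154,-.1554,.0747]),[153.2,374.0], proj('side',[.5154,-.1554,.063]))
for r in bot.mark_of('leg_eye','side')[:2]: print(r['conf'],r['pixel'],atz('side',r['pixel'],.063))
for r in bot.mark_of('pin_shoulder','side')[:2]: print(r['conf'],r['pixel'],atz('side',r['pixel'],.1367-.034))
a=cv2.imread('pics/side2.png')[148:168,362:390]
h=cv2.cvtColor(a,cv2.COLOR_BGR2HSV); print(h[...,2])
"
```

```text
foot [ 0.51480671 -0.15711384  0.0747    ] eye [ 0.51190544 -0.15614447  0.063     ] [-0.00290128  0.00096937 -0.0117    ]
[153.66034615 373.55138304] [153.2, 374.0] [158.57629136 373.17815114]
0.62 [157.5, 376.9] [ 0.50887427 -0.16061312  0.063     ]
0.59 [351.2, 328.5] [0.49396373 0.32111422 0.1027    ]
0.53 [140.3, 375.9] [ 0.51344637 -0.16025119  0.1027    ]
[[153 152 153 154 153 153 153 154 156 155  58  64  70  64  71 135 158 153
  153 152 153 153 154 155 152 152 153 153]
 [151 153 153 152 152 153 152 154 156 155  57  65  68  63  67 135 159 154
  152 153 153 153 154 153 152 152 154 155]
 [151 150 150 152 149 152 151 153 155 155  56  65  68  63  75 160 155 151
  152 151 152 154 155 153 156 153 151 153]
 [151 152 152 151 148 149 156 149 151 123  49  63  68  57  74 162 153 152
  151 153 154 154 156 155 155 156 152 154]
 [150 152 153 152 148 151 191 177 172 167 123  59  63  59  84 157 151 151
  151 151 151 151 152 155 155 153 152 153]
 [163 156 155 148 148 158 198 187 182 180 105  47  56  97 180 174 168 162
  155 156 155 148 149 152 153 152 151 151]
 [174 175 176 175 172 176 184 180
[... 905 characters left out ...]
168 168 189 183 181 182 181 177 182 182 179 184 182 177 183 184 182 178
  174 180 185 158  70 157 157 154 153 154]
 [ 98 100 130 166 168 192 191 188 191 186 184 184 179 181 182 181 180 176
  174 183 185 125  88 162 153 153 155 154]
 [ 83  82  85  98 102 110 110 124 126 147 167 170 188 187 189 187 184 180
  180 187 187  92 128 158 153 153 154 156]
 [ 87  85  83  81  83  78  79  87  84  92 101  99 108 125 126 151 166 160
  168 201 191  68 137 155 152 153 152 153]
 [ 83  85  83  87  86  83  84  85  83  82  81  79  80  86  85  92  96  98
  100 114 125  88 155 155 152 153 154 154]
 [ 93  94  85  84  87  87  86  87  85  84  84  85  87  85  82  81  78  82
   84  75  76  97 161 154 154 155 153 155]]
```

Emit:
play_rows:
  moves:
    - [[0, -0.01, 0.04, 0.015, -0.05, 0, 1], [0, 0, 0, 0, 0, 0, 1], [0, 0, 0, 0, 0, 0.06, 1], [0, 0, 0, 0, 0, 0, 1]]

```text
time: 10.45
ee_pos: [0.5126, -0.154, 0.1343]
tcp_rot: [2.236, 2.206, 0.001]
force: [0.2, 0.3, -1.2]
grip_width: 0.229
```

```bash
python3 -c "
from h import *
s=bot.sense(); print(s['ee_pos'],yaw(),s['tcp_rot'],s['force'])
plan([.513,-.1547,.125],1.556,1)
"
```

```text
[ 0.51264374 -0.15399683  0.13425878] 1.5573945157188551 [2.23554894e+00 2.20578771e+00 1.30135842e-03] [ 0.15212923  0.28657386 -1.19292255]
[0.01, 0.0, 0.01, -0.01, 0.01, 0.19]
```

Emit:
play_rows:
  moves:
    - [[0, 0, 0, -0.012, 0.007, 0.08, 1], [0, 0, 0, 0, 0, 0.08, 1], [0, 0, 0, 0, 0, 0.06, 1], [0, 0, 0, 0, 0, 0.04, 1], [0, 0, 0, 0, 0, 0, 1]]

```text
time: 10.95
ee_pos: [0.513, -0.1547, 0.1197]
tcp_rot: [2.236, 2.206, 0.001]
force: [-0.2, 1.0, -0.7]
grip_width: 0.229
```

```bash
python3 -c "
from h import *
s=bot.sense(); print(s['ee_pos'],yaw(),s['tcp_rot'],s['force'],s['moment'])
plan([.513,-.1547,.11],1.556,1)
"
```

```text
[ 0.51298652 -0.15465209  0.11967454] 1.5573883818837444 [2.23594847e+00 2.20616812e+00 9.48805193e-04] [-0.20235059  0.97911431 -0.68420122] [ 0.00103691 -0.11883344 -0.0339305 ]
[0.01, -0.0, 0.01, -0.0, 0.0, 0.19]
```

Emit:
play_rows:
  moves:
    - [[0, 0, 0, 0, 0, 0.08, 1], [0, 0, 0, 0, 0, 0.08, 1], [0, 0, 0, 0, 0, 0.08, 1], [0, 0, 0, 0, 0, 0.06, 1], [0, 0, 0, 0, 0, 0.04, 1], [0, 0, 0, 0, 0, 0.03, 1], [0, 0, 0, 0, 0, 0, 1]]

```text
time: 11.65
ee_pos: [0.513, -0.1546, 0.0994]
tcp_rot: [2.236, 2.206, 0.001]
force: [0.5, -0.2, -0.6]
grip_width: 0.228
```

Emit:
play_rows:
  moves:
    - [[0, 0, 0, 0, 0, 0.03, 1], [0, 0, 0, 0, 0, 0.02, 1], [0, 0, 0, 0, 0, 0, 1], [0, 0, 0, 0, 0, 0, 1]]

```text
time: 12.05
ee_pos: [0.5132, -0.1547, 0.097]
tcp_rot: [2.236, 2.206, 0.001]
force: [0.1, -0.5, -0.5]
grip_width: 0.228
```

Emit:
play_rows:
  moves:
    - [[0, 0, 0, 0, 0, 0.01, 1], [0, 0, 0, 0, 0, 0, 0.6], [0, 0, 0, 0, 0, 0, 0.5], [0, 0, 0, 0, 0, 0, 0.5], [0, 0, 0, 0, 0, 0, 0.5], [0, 0, 0, 0, 0, 0, 0.5]]

```text
time: 12.65
ee_pos: [0.5135, -0.1549, 0.0971]
tcp_rot: [2.235, 2.205, 0.002]
force: [0.3, 0.1, 0.6]
grip_width: 0.494
```

Emit:
play_rows:
  moves:
    - [[0, 0, 0, 0, 0, -0.1, 0.5], [0, 0, 0, 0, 0, -0.4, 0.5], [0, 0, 0, 0, 0, -0.6, 0.5], [0, 0, 0, 0, 0, -0.5, 0.5], [0, 0, 0, 0, 0, -0.2, 0.2], [0, 0, 0, 0.3, 0.2, 0, 0], [0, 0, 0, 0.5, 0.3, 0, 0], [0, 0, 0, 0.5, 0.3, 0, 0], [0, 0, 0, 0.5, 0.3, 0, 0], [0, 0, 0, 0.3, 0.2, 0, 0], [0, 0, 0, 0, 0, 0, 0]]

```text
time: 13.75
ee_pos: [0.5811, -0.0473, 0.1901]
tcp_rot: [2.239, 2.204, 0.001]
force: [-0.7, 0.3, 0.1]
grip_width: 0.986
```

```bash
python3 -c "
from h import *
s=bot.sense(); print(s['ee_pos'],yaw(),s['tcp_rot'],s['force'],s['grip_width'])
a,_=bot.grab_frame('side'); b,_=bot.grab_frame('top'); cv2.imwrite('pics/side3.png',a[:,:,::-1]);cv2.imwrite('pics/top3.png',b[:,:,::-1])
o=np.hstack([cv2.resize(a[110:270,260:420],(400,400),interpolation=cv2.INTER_CUBIC),cv2.resize(b[180:300,370:490],(400,400))]); cv2.imwrite('pics/seat.png',o[:,:,::-1])"
```

```text
[ 0.58106588 -0.04734983  0.19009122] 1.5550369885117605 [2.23863723e+00 2.20363286e+00 6.17702119e-04] [-0.73363347  0.27333279  0.0870472 ] 0.9861094401749304
```

View pics/seat.png

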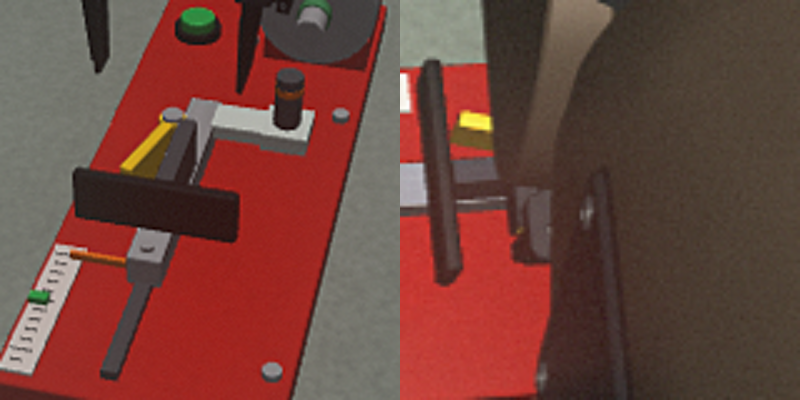

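The seat crop shows the pin upright with its head down on the eyelet plate, at crop (289,100). The lever is open, the pointer is at (75,255) and the mark is at (38,297). Next I'll go to the handle.

```bash
python3 -c "
from h import *
plan([.5849,-.0320,.13],1.556,5)"
```

```text
[-0.0, 0.0, -0.0, 0.07, 0.02, 0.24]
[-0.0, 0.0, -0.0, 0.07, 0.02, 0.24]
[-0.0, 0.0, -0.0, 0.07, 0.02, 0.24]
[-0.0, 0.0, -0.0, 0.07, 0.02, 0.24]
[-0.0, 0.0, -0.0, 0.07, 0.02, 0.24]
```

Emit:
play_rows:
  moves:
    - [[0, 0, 0, 0.07, 0.02, 0.24, 0], [0, 0, 0, 0.07, 0.02, 0.24, 0], [0, 0, 0, 0.06, 0.02, 0.24, 0], [0, 0, 0, 0.05, 0.02, 0.24, 0], [0, 0, 0, 0.04, 0.01, 0.12, 0], [0, 0, 0, 0, 0, 0, 0], [0, 0, 0, 0, 0, 0, 0]]

```text
time: 14.55
ee_pos: [0.5831, -0.0358, 0.1295]
tcp_rot: [-2.242, -2.197, 0.004]
force: [0.3, -0.3, -0.3]
grip_width: 0.999
```

```bash
python3 -c "
from h import *
print(bot.sense()['ee_pos'])
plan([.5849,-.0320,.088],1.556,5)
a,_=bot.grab_frame('side'); b,_=bot.grab_frame('top')
o=np.hstack([cv2.resize(a[110:270,260:420],(400,400),interpolation=cv2.INTER_CUBIC),cv2.resize(b[180:300,340:460],(400,400))]); cv2.imwrite('pics/hov2.png',o[:,:,::-1])"
```

```text
[ 0.58312336 -0.03583046  0.12954464]
[-0.01, -0.0, -0.01, 0.02, 0.01, 0.17]
[-0.01, -0.0, -0.01, 0.02, 0.01, 0.17]
[-0.01, -0.0, -0.01, 0.02, 0.01, 0.17]
[-0.01, -0.0, -0.01, 0.02, 0.01, 0.17]
[-0.01, -0.0, -0.01, 0.02, 0.01, 0.17]
```

View pics/hov2.png

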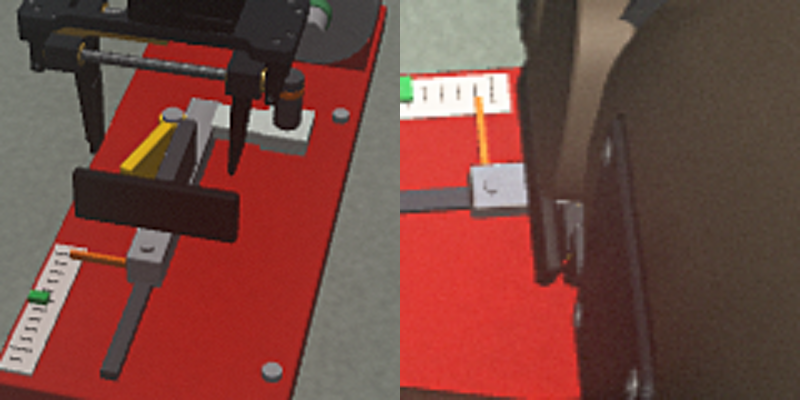

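Emit:
play_rows:
  moves:
    - [[-0.01, 0, -0.01, 0.02, 0.01, 0.17, 0], [-0.01, 0, -0.01, 0.02, 0.01, 0.17, 0], [-0.01, 0, -0.01, 0.01, 0.01, 0.17, 0], [-0.01, 0, -0.01, 0.01, 0.01, 0.17, 0], [-0.01, 0, -0.01, 0, 0, 0.14, 0], [0, 0, 0, 0, 0, 0, 0], [0, 0, 0, 0, 0, 0, 0]]

```text
time: 15.35
ee_pos: [0.5856, -0.0328, 0.0856]
tcp_rot: [2.235, 2.204, 0.005]
force: [0.9, -0.4, 0.7]
grip_width: 1.004
```

```bash
python3 -c "
from h import *
s=bot.sense(); print(s['ee_pos'],s['force'],yaw())
p=atz('side',[211.0,287.8],.046); m=atz('side',[228.34,274.9],.039); y=np.array([.0149,1,0])
print(p,m,(m-p)@y, atz('top',[209,363.2],.046), (atz('top',[206.2,341.3],.039)-atz('top',[209,363.2],.046))@y)
plan([.5845+.0149*.03,-.0259,.088],1.556,2)"
```

```text
[ 0.58559224 -0.0328362   0.0855775 ] [ 0.87082484 -0.41982045  0.74925593] 1.5569103840754128
[0.64118155 0.0139917  0.046     ] [0.65290514 0.05589421 0.039     ] 0.042077190357781444 [0.64154944 0.01272515 0.046     ] 0.041461686121881614
[0.02, 0.0, 0.0, 0.07, -0.01, -0.02]
[0.02, 0.0, 0.0, 0.07, -0.01, -0.02]
```

Emit:
play_rows:
  moves:
    - [[0.02, 0, 0, 0.1, -0.01, -0.03, 0], [0, 0, 0, 0.12, 0, 0, 0], [0, 0, 0, 0.12, 0, 0, 0], [0, 0, 0, 0.12, 0, 0, 0], [0, 0, 0, 0.12, 0, 0, 0], [0, 0, 0, 0.12, 0, 0, 0], [0, 0, 0, 0.1, 0, 0, 0], [0, 0, 0, 0.06, 0, 0, 0], [0, 0, 0, 0, 0, 0, 0], [0, 0, 0, 0, 0, 0, 0]]

```text
time: 16.35
ee_pos: [0.5856, 0.0073, 0.0874]
tcp_rot: [2.232, 2.201, -0.009]
force: [1.1, -7.2, -5.1]
grip_width: 0.998
```

```bash
cat > chk.py <<'E'
from h import *
import sys
s=bot.sense(); print(s['ee_pos'],s['force'],yaw(),s['grip_width'],s['time'],s['tcp_rot'])
for n in("side","top"):
    a,d=bot.grab_frame(n); cv2.imwrite(f'pics/{n}{sys.argv[1]}.png',a[:,:,::-1]); h=cv2.cvtColor(a,cv2.COLOR_RGB2HSV)
    K,R,t=cal(n); v,u=np.mgrid[0:480,0:640]; P=(np.stack([u,v,np.ones_like(u)],-1)@np.linalg.inv(K).T*d[...,None]-t)@R
    near=np.hypot(P[...,0]-.645,P[...,1]-.045)<.045
    o=np.argwhere((h[...,0]>8)&(h[...,0]<20)&(h[...,1]>150)&near&(P[...,2]<.06)); g=np.argwhere((h[...,0]>45)&(h[...,0]<85)&(h[...,1]>80)&near)
    if len(o)<3 or len(g)<3: print(n,len(o),len(g)); continue
    O=np.array([atz(n,p,.046) for p in o])@[.0149,1,0]; G=np.array([atz(n,p,.039) for p in g])@[.0149,1,0]
    print(n,len(o),len(g),"pointer y",O.mean(),np.median(O),"mark y",G.mean(),(G.min()+G.max())/2,"remaining",G.mean()-np.median(O))
E
python3 chk.py 4; python3 -c "
from h import *
a=cv2.imread('pics/side4.png'); b=cv2.imread('pics/top4.png')
cv2.imwrite('pics/pull.png',np.hstack([cv2.resize(a[110:270,260:420],(400,400),interpolation=cv2.INTER_CUBIC),cv2.resize(b[190:270,310:390],(400,400),interpolation=cv2.INTER_CUBIC)]))"
```

```text
[0.58560121 0.00731302 0.08742834] [ 1.09281001 -7.1924297  -5.05665524] 1.5568299512204145 0.9979365980474638 16.35 [ 2.23154026  2.20060447 -0.0085868 ]
side 85 40 pointer y 0.0589373000209237 0.05879846665264348 mark y 0.0655432725832682 0.06550507360024661 remaining 0.006744805930624716
top 0 0
```

View pics/pull.png

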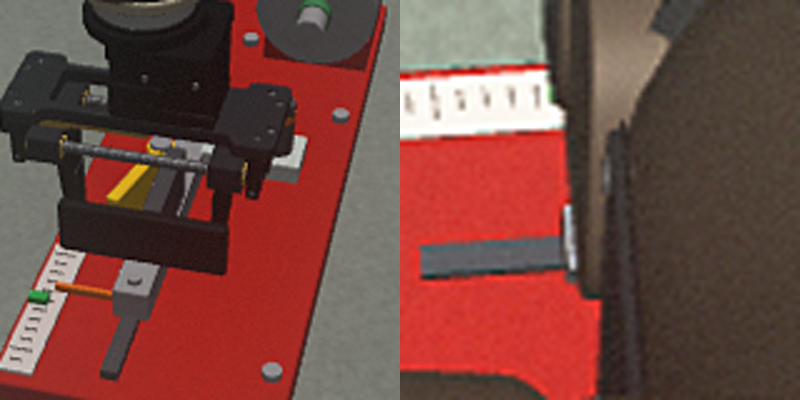

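The pull crop shows the leg coming out under the fingers. The pointer at (60,287) is still short of the green mark at (40,297), and the lever is still open. I'll use the top0 and side0 pictures for the exact travel.

```bash
python3 -c "
from h import *
y=np.array([.0149,1,0]); x=np.array([1,-.0149,0])
for f in('top0','side0','side4'):
    n=f[:-1]; h=cv2.cvtColor(cv2.imread(f'pics/{f}.png'),cv2.COLOR_BGR2HSV)
    box=np.zeros(h.shape[:2],bool)
    if n=='top': box[200:232,335:372]=1
    else: box[205:250,265:312]=1
    sat=h[...,1].astype(float)
    o=np.argwhere((h[...,0]>8)&(h[...,0]<20)&(h[...,1]>150)&box); g=np.argwhere((h[...,0]>45)&(h[...,0]<85)&(h[...,1]>80)&box)
    for z in(.044,.047):
        A=np.array([atz(n,p,z) for p in o]); O=A@y; X=A@x; k=X>np.percentile(X,50)
        print(f,z,'ptr y',O.mean().round(4),'outer half',O[k].mean().round(4),'Xrange',X.min().round(4),X.max().round(4),end=' | ')
    G=np.array([atz(n,p,.039) for p in g])
    print('mark',(G@y).mean().round(4),(G@y).min().round(4),(G@y).max().round(4),(G@x).min().round(4),(G@x).max().round(4))
"
```

```text
top0 0.044 ptr y 0.0225 outer half 0.0226 Xrange 0.6036 0.642 | top0 0.047 ptr y 0.0228 outer half 0.0229 Xrange 0.6028 0.6411 | mark 0.0637 0.0604 0.0667 0.6463 0.659
side0 0.044 ptr y 0.022 outer half 0.0229 Xrange 0.6009 0.6554 | side0 0.047 ptr y 0.0252 outer half 0.0261 Xrange 0.6 0.6541 | mark 0.0657 0.059 0.072 0.6453 0.659
side4 0.044 ptr y 0.0569 outer half 0.0573 Xrange 0.6003 0.6554 | side4 0.047 ptr y 0.0599 outer half 0.0603 Xrange 0.5994 0.6541 | mark 0.0655 0.059 0.072 0.6453 0.659
```

Emit:
play_rows:
  moves:
    - [[0, 0, 0, 0.07, 0, 0, 0], [0, 0, 0, 0.06, 0, 0, 0], [0, 0, 0, 0, 0, 0, 0], [0, 0, 0, 0, 0, 0, 0]]

```text
time: 16.85
ee_pos: [0.5857, 0.0119, 0.0875]
tcp_rot: [2.23, 2.199, -0.013]
force: [0.5, -6.8, -5.2]
grip_width: 1.0
```

```bash
python3 chk.py 5
```

```text
[0.58568181 0.01192662 0.08750544] [ 0.52246688 -6.8330975  -5.18974132] 1.5566946908657746 1.000184649998307 16.85 [ 2.22976848  2.19856486 -0.01305074]
side 81 38 pointer y 0.06347520445615512 0.06339331661595501 mark y 0.06575951979827094 0.06550507360024661 remaining 0.0023662031823159235
top 0 0
```

```bash
python3 -c "
from h import *
print(bot.sense()['ee_pos'])
plan([.5857,.0139,.0875],1.556,1)"
```

```text
[0.58567409 0.01191567 0.08752111]
[0.01, 0.11, 0.01, 0.04, -0.0, -0.0]
```

Emit:
play_rows:
  moves:
    - [[0.01, 0.11, 0.01, 0.05, 0, 0, 0], [0, 0.03, 0, 0.02, 0, 0, 0], [0, 0.01, 0, 0.01, 0, 0, 0]]

```text
time: 17.25
ee_pos: [0.5857, 0.0144, 0.0874]
tcp_rot: [-2.236, -2.205, -0.003]
force: [-0.2, -6.4, -5.8]
grip_width: 1.0
```

```bash
python3 chk.py 6;  python3 -c "
from h import *
plan([.5857,.0139,.0875],1.556,1)"
```

```text
[0.58569082 0.01442698 0.0874001 ] [-0.23235924 -6.43694101 -5.75055869] 1.5565383125470484 1.0002257728623831 17.25 [-2.23618033 -2.20452178 -0.00252554]
side 84 39 pointer y 0.06585018396468108 0.06575883517874018 mark y 0.06568929297531272 0.06550507360024661 remaining -6.95422034274612e-05
top 0 0
[0.0, -0.02, 0.0, -0.01, -0.0, -0.0]
```

```bash
python3 -c "
from h import *
a=cv2.imread('pics/side6.png')
cv2.imwrite('pics/mark.png',np.hstack([cv2.resize(a[200:260,250:320],(466,400),interpolation=cv2.INTER_CUBIC),cv2.resize(a[130:230,270:350],(320,400),interpolation=cv2.INTER_CUBIC)]))"
```

```text
(no output)
```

View pics/mark.png

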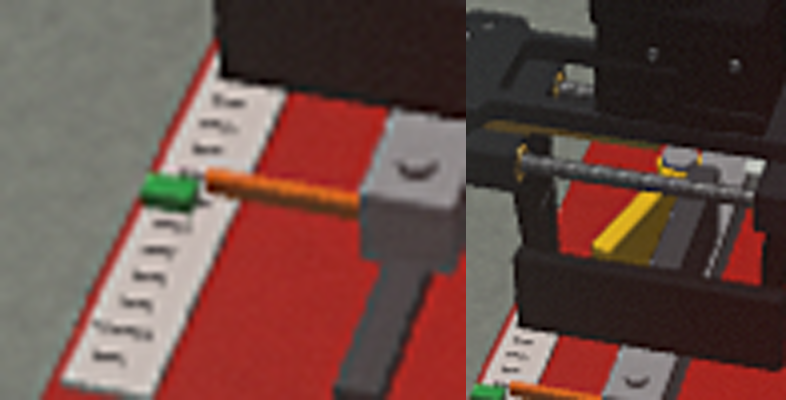

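The crop shows the orange pointer level with the green clip (clip at about (170,188), tip at (210,181), offset explained by its height), and the lever still open. I'll close gently while holding position.

Emit:
play_rows:
  moves:
    - [[0, 0.01, 0, 0.005, 0, 0, 0], [0, 0.01, 0, 0.005, 0, 0, 0.4], [0, 0.01, 0, 0.005, 0, 0, 0.6], [0, 0.01, 0, 0.005, 0, 0, 0.7]]
  newtons: 30

```text
time: 17.75
ee_pos: [0.5867, 0.0135, 0.0886]
tcp_rot: [2.237, 2.206, 0.007]
force: [0.8, -7.1, -1.1]
grip_width: 0.805
```

```bash
python3 -c "
from h import *
print(bot.sense()['ee_pos'])
plan([.5857,.0142,.0875],1.556,1)"
```

```text
[0.58671687 0.01353768 0.08860385]
[0.03, -0.02, 0.01, 0.01, -0.02, 0.02]
```

Emit:
play_rows:
  moves:
    - [[0.03, -0.02, 0.01, 0.015, -0.02, 0.01, 0.7], [0, 0.01, 0, 0.005, 0, 0, 0.75], [0, 0.01, 0, 0.005, 0, 0, 0.8], [0, 0.01, 0, 0.005, 0, 0, 0.8]]

```text
time: 18.15
ee_pos: [0.5878, 0.013, 0.09]
tcp_rot: [2.234, 2.203, 0.006]
force: [6.4, -7.1, -4.0]
grip_width: 0.47
```

```bash
python3 chk.py 7; python3 -c "
from h import *
plan([.5857,.0142,.0875],1.556,1)"
```

```text
[0.5877651  0.01299799 0.09001307] [ 6.35687883 -7.09469567 -4.04109568] 1.5565037528028893 0.4696511195967883 18.15 [2.23431218 2.20260632 0.00559587]
side 81 38 pointer y 0.06442799775780297 0.06427057271775612 mark y 0.06559737953059344 0.06550507360024661 remaining 0.001326806812837325
top 0 0
[0.06, 0.0, 0.0, 0.02, -0.05, 0.06]
```

Emit:
play_rows:
  moves:
    - [[0.06, 0, 0, 0.03, -0.05, 0.05, 0.85], [0.01, 0.01, 0, 0.015, -0.02, 0.01, 0.9], [0.01, 0.01, 0, 0.01, -0.02, 0.01, 1], [0, 0.01, 0, 0.005, -0.01, 0, 1]]

```text
time: 18.65
ee_pos: [0.5845, 0.0139, 0.0893]
tcp_rot: [2.235, 2.205, -0.0]
force: [5.5, -6.9, -12.4]
grip_width: 0.245
```

```bash
python3 chk.py 8; python3 -c "
from h import *
plan([.5857,.0142,.0875],1.556,1)"
```

```text
[0.58445733 0.0139166  0.08930667] [  5.46719623  -6.91904711 -12.37191801] 1.5572874461448725 0.24481456123853929 18.65 [ 2.23517592e+00  2.20518493e+00 -1.96397976e-04]
side 79 41 pointer y 0.06536641069520299 0.0652616860307996 mark y 0.062113669554360124 -0.0015203941873286053 remaining -0.0031480164764394747
top 0 0
[0.01, 0.01, 0.01, 0.01, 0.02, 0.04]
```

Emit:
play_rows:
  moves:
    - [[0, 0, 0, 0.005, 0, 0.02, 1], [0, 0, 0, 0.003, 0, 0.01, 1], [0, 0, 0, 0.003, 0, 0, 1], [0, 0, 0, 0.003, 0, 0, 1], [0, 0, 0, 0.003, 0, 0, 1]]

```text
time: 19.25
ee_pos: [0.5844, 0.0128, 0.0893]
tcp_rot: [2.233, 2.203, -0.004]
force: [1.8, -5.7, -5.1]
grip_width: 0.247
```

```bash
python3 chk.py 9; python3 -c "
from h import *
a=cv2.imread('pics/side9.png'); g=cv2.resize(a[100:260,250:410],(560,560),interpolation=cv2.INTER_CUBIC); cv2.imwrite('pics/fin.png',g)"
```

```text
[0.58443748 0.01284878 0.08929529] [ 1.82532472 -5.66024315 -5.1256632 ] 1.5574508037179031 0.246753825534755 19.25 [ 2.2329757   2.20337988 -0.00435352]
side 83 41 pointer y 0.0644303082142742 0.06427057271775612 mark y 0.06239196830046532 0.004184730107827855 remaining -0.0018786044172907981
top 0 0
```

View pics/fin.png

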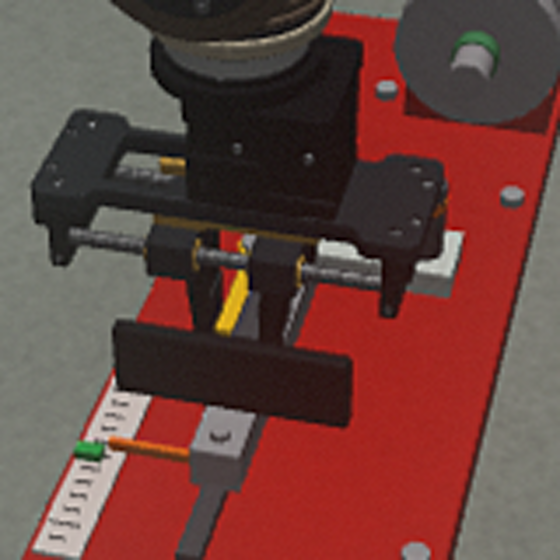

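Emit:
play_rows:
  moves:
    - [[0, 0.03, 0, 0.025, 0, 0, 1], [0, 0.01, 0, 0.012, 0, 0, 1]]

```text
time: 19.55
ee_pos: [0.5844, 0.0137, 0.0893]
tcp_rot: [2.234, 2.205, -0.001]
force: [0.8, -8.0, -5.6]
grip_width: 0.241
```

```bash
python3 chk.py 10 && python3 -c "
from h import *
print(bot.job_done()); s=bot.sense(); print(s['ee_pos'],s['grip_width'],s['force'])"
```

```text
[0.58443046 0.01372282 0.08928091] [ 0.78965783 -8.04924215 -5.62179704] 1.5577889213941887 0.24119571060349307 19.55 [ 2.23423697e+00  2.20536520e+00 -1.24334603e-03]
side 82 38 pointer y 0.06529109998921168 0.06519271617694633 mark y 0.06575951979827094 0.06550507360024661 remaining 0.0005668036213246075
top 0 0
the job is handed in; nothing more can be done
None
the job is handed in; nothing more can be done
```

I took the smaller pin from the blue block and dropped it through the eyelet. I then pulled the leg onto the green mark with the lever open, closed the lever, and handed the job in still gripping. No verdict was reported. The clock stood at about 19.6 s of the 54 s allowed.

**Last checks**
- **Leg on the mark:** the pointer measured within about 1 mm of the mark in the side camera (limit 5 mm). The top view was hidden by the arm, so this rests on the side camera plus the travel measured from the first pictures: about 41 mm needed, about 41 mm reached.
- **Lever closed:** the jaw opening read 0.241 to 0.247, about 23 to 23.5 mm, against the 24 mm expected across cheek and lever. The 22 mm pin had also read about half a millimetre low. I did not measure the lever angle directly. The grip was set to 30 N.
- **Pin seated:** it stood upright with its head on the plate when I released it. It was hidden behind the gripper at the end, so I did not see it again after the pull.

**Disagreements**
- **Look-alike pin:** the large free-standing one was lying on its side by the time I lifted the real pin. I never meant to touch it and found no sign of contact, but I cannot say why it fell.
- **Side camera reading:** the side camera also sees the clip's side face, so its "remaining" figure was off by up to a few millimetres at times. I corrected for this with the first top picture.

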